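# Ready the mould cup and open the hardener canister

### The job

Get ready to cast: first set one of the two small aluminium mould cups down in the round pocket of the wooden levelling block, open side up and fully home, and let go of it. Then take the ribbed cap off the hardener canister: nobody knows whether its thread is left- or right-handed, so find out by trying one way and, if it stops, the other; give it about a quarter turn the way it goes, lift it off to about 10 cm above where it stood, and finish still holding it there in the gripper, not putting it down. Leave the beakers, moulds, brush and other things on the table where they are.

Things in the scene. Friction and masses are not known exactly. Their poses are not given: they have to be found in the camera images.
- pocket (a point): Round pocket of the fixed wooden levelling block (block 110 x 110 x 24 mm): the point is the centre of the pocket's mouth, level with the block's top, 24 mm above the table. The pocket is 54 mm across and 10 mm deep with a flat floor. z up.
- cup1_mid (a point): One of two identical loose round aluminium mould cups, 48 mm outside diameter, 26 mm high, wall 4 mm, floor 5 mm thick, 60 g. The point is its centre, half-way up. Its z axis points out of its open side. One of the two cups lies open side up on the table, the other open side down.
- cup2_mid (a point): The other mould cup, same shape and size, same axes.
- shoulder (a point): The hardener canister, bolted down on a square 120 mm foot: aluminium, 92 mm across, narrowing upwards from 60 mm height to a round flat shoulder 58 mm across on which the cap stands. The point is the centre of that shoulder, 100 mm above the table, on the cap's axis. z up.
- cap_mid (a point): The hardener canister's ribbed round grey plastic cap, a thin dark bar across its top: 52 mm diameter, 44 mm high, about 50 g, loose, held on the neck by a coarse short thread. The point is its centre, half-way up, 22 mm above the shoulder; z up along its axis, x along the dark bar.
- cap: The same cap, origin at the centre of its underside. Its thread is left- or right-handed, unknown and not visible. The right way it turns easily and is free from 60 to 115 degrees, then meets a stop; the wrong way it stops within 15 degrees and the fingers slip on it or stall.
- canister: The same canister, origin at the centre of its underside on the table. The cap neither rises nor sinks as it turns and has 1 to 2 mm of play; until free it cannot be pulled off. The neck inside the cap is 23 mm high, so lifted by 30 mm the cap is clear.
- drum: Tall aluminium drum, fixed, 110 mm across, 156 mm high with a small black plug on top; not part of the job. Origin at the centre of its underside.
- beaker_big: Bystander: tall white tapered beaker, 90 mm high, 76 mm across. Origin at its underside.
- beaker_small: Bystander: smaller white beaker, 70 mm high, 60 mm across. Origin at its underside.
- square_mould: Bystander: square white open mould, 80 x 80 x 45 mm. Origin at its underside.
- brush: Bystander: brush lying flat. Origin at its underside.
- ring_mould: Bystander: flat white ring, 60 mm across, 16 mm high. Origin at its underside.
- pigment: Bystander: little jar, 50 mm high, 38 mm across. Origin at its underside.
- sanding_block: Bystander: cork sanding block, 70 x 40 x 25 mm. Origin at its underside.
Things that resemble listed ones, but are neither listed nor needed, are in the scene too. What is meant by the part that bears pocket is not blue, and is the smaller of those in its own colour.

How it is judged:
By the outcome, as a careful person would: the job done as asked, in the order asked, and still so for the second after the job is handed in, while the arm keeps its last pose, push and grip.
It also fails if it takes over 51 s, if anything falls off the work surface, if the arm or the gripper's body presses on something with over 40 N, if the wrist force passes 120 N, or if a joint passes its speed limit or range.

### The arm

A 6-joint arm with a two-finger parallel gripper is mounted at the origin on the work surface. World frame = base frame: x ahead of the robot, y to its left, z up, the work surface at z = 0. Lengths are in m, angles in rad, forces in N, time in s.
With the tool pointing down it reaches from about 0.3 to 0.875 m from the base axis. Payload 6.4 kg.
Tool frame: the origin (TCP) lies at the very end of the fingers, on their centre line; the grasp point (between the pads) lies 19 mm behind it (ctrl.grip_point_offset is the z of the grasp point in the tool frame, in m); z points along the fingers, y is the direction in which the jaws open and shut (so a half turn about z gives the same grasp; the last joint's range is limited). The gripper opens to 85 mm and grips with 20 to 120 N. Pads are 22 mm wide; open, the fingers measure 114 mm over their backs; the gripper's body (76 mm by 85 mm) begins 54 mm behind the grasp point. The pads swing forward as they close: fully open they stand 13 mm farther back than shut.
Start: joints at [-1.504, 0.181, 1.607, -0, 1.354, -0.206], TCP at [0.155, -0.554, 0.231] pointing down, gripper open.
Joint ranges: [-2.99, 2.99], [-0.89, 2.07], [0.3, 2.58], [-1.14, 4.28], [0, 2.63], [-3.12, 3.12]. Speed limits (rad/s): [2.57, 2.57, 3.01, 3.14, 3.14, 3.14].

### API

Orientations are given as a unit quaternion [w, x, y, z].
In Python, from bench import status, cams, ctrl gives the robot as it stands.
- The arm moves only by the shell command python3 -m handwheel 'ROWS'. ROWS is JSON, a list of rows, each an object with "grip": the finger opening in cm, from 0 to 8.54; "linear": the shift along the tool's x, y, z in cm, a list of three; "rotation": the turn, a rotation vector about the tool's x, y, z in degrees, a list of three. A call has 1 to 12 rows; each row is the pose to reach, as a shift and turn from the pose commanded when the call began, along the tool's axes at that moment; what a row does not reach only later rows make up. A row lasts 1/12 s, in which the tool goes at most 41.7 mm and 7.16 degrees, less where a joint would pass 70% of its speed; a pose out of reach is approached as far as the arm can. A call with a gripper value outside its range is refused whole. The fingers move at their own pace and stop on an object; the grip force is fixed at half the most. Time passes only in rows, so rows that repeat a pose let the fingers close. It gives the time, the measured TCP pose, the force and the opening at its end, in the units of the state.
- status.get_obs(): the state, without advancing time (a new reading comes with each control period).
- cams.camera(name): name is "scene" or "top" or "wrist"; returns the picture (400x640x3 uint8, red, green, blue); there is no depth.
- cams.camera_info(name): a dict with "fovy" (degrees; the focal length in pixels is half the picture's height over the tangent of half this angle, whatever the lens; pixels are square), "cx", "cy" (the principal point, pixels), "world_from_camera" (4x4, takes a point from camera to world coordinates); the wrist camera has in their place "mount" (4x4, takes a point from camera to tool coordinates, whose origin is the TCP and whose axes are the flange's). Camera axes: x right, y down, z forward; pixel columns grow to the right and rows downward; lengths in m; the calibration is good to about 2 mm. A picture is of the moment at which its call begins: read the wrist's pose just before it. camera_info takes no time and is no camera call.
- ctrl.hand_in(): hands the job in, once; it reports no verdict.
The state is a dict: "time_s": time; "q": joint angles; "dq": joint speeds; "joint_efforts": joint torques, N m; "eef_pos": TCP position; "eef_rot": TCP orientation; "wrist_force": force on the tool from outside, world axes, zero at the start; "torque": the same for the moment, N m; "opening": opening from 0.0 (shut) to 1.0 (fully open).
Only numpy, scipy, OpenCV 4.12 (cv2) and the standard library are available. Lean on these libraries where they do the work, as an engineer would, in place of code of your own. Each camera call takes 0.05 s, during which the arm holds its last target.

## Working session

There is one attempt and no reset: what is moved stays moved. The work goes in short steps, Python scripts to look and compute and a shell command to move; the robot and the scene stay as the last step left them, time stands still between calls to the robot, and variables do not carry over. Pictures are saved under pics/ and viewed, and the job is handed in when it is done.

```bash
ls; mkdir -p pics; python3 - <<'E'
from bench import status,cams,ctrl
import cv2
print(status.get_obs()); print(ctrl.grip_point_offset)
for n in ("scene","top","wrist"):
    print(n,cams.camera_info(n))
    cv2.imwrite(f"pics/{n}0.png",cams.camera(n)[:,:,::-1])
E
```

```text
pics
{'time_s': 0.0, 'q': array([-1.50432035e+00,  1.81506072e-01,  1.60804566e+00, -2.44649276e-06,
        1.35378052e+00, -2.06322795e-01]), 'dq': array([ 0.00102645, -0.00107594, -0.00112069,  0.00041684, -0.00131669,
       -0.0007619 ]), 'joint_efforts': array([ 9.08972979e-04, -4.44863605e+01, -3.51338589e+01, -3.61372331e-04,
        8.71364056e-03,  4.01909631e-05]), 'eef_pos': array([ 0.15488625, -0.55316218,  0.23038561]), 'eef_rot': array([-8.67754421e-04,  9.90711607e-01,  1.35977041e-01,  5.95781803e-05]), 'wrist_force': array([-0.34434609, -0.10081999,  0.28998907]), 'torque': array([-0.02145507, -0.00646989, -0.02220814]), 'opening': 1.0039748463192746}
-0.0187
scene {'fovy': 55.54720425371541, 'cx': 321.5980781669343, 'cy': 206.05476534959635, 'world_from_camera': array([[-3.01232464e-01,  6.43752460e-01, -7.03449908e-01,
         1.34329256e+00],
       [ 9.53549851e-01,  2.02360931e-01, -2.23142859e-01,
         2.76684373e-01],
       [-1.29798636e-03, -7.37992428e-01, -6.74807744e-01,
         8.52822596e-01],
       [ 0.00000000e+00,  0.00000000e+00,  0.00000000e+00,
         1.00000000e+00]])}
top {'fovy': 51.514354513597546, 'cx': 317.76401496238935, 'cy': 194.9908094749023, 'world_from_camera': array([[ 0.02376535, -0.99483245,  0.0987097 ,  0.45041045],
       [-0.99955546, -0.02542343, -0.01557361,  0.05627819],
       [ 0.01800267, -0.09829571, -0.9949944 ,  1.17562408],
       [ 0.        ,  0.        ,  0.        ,  1.        ]])}
wrist {'fovy': 64.16809483798833, 'cx': 318.980623019708, 'cy': 201.35495754150182, 'mount': array([[ 6.27601027e-05, -9.63234281e-01, -2.68662831e-01,
         6.78327909e-02],
       [ 9.99999633e-01,  2.90098279e-04, -8.06484941e-04,
         1.94320976e-03],
       [ 8.54772567e-04, -2.68662682e-01,  9.63233945e-01,
        -1.42914326e-01],
       [ 0.00000000e+00,  0.00000000e+00,  0.00000000e+00,
         1.00000000e+00]])}
```

View pics/scene0.png

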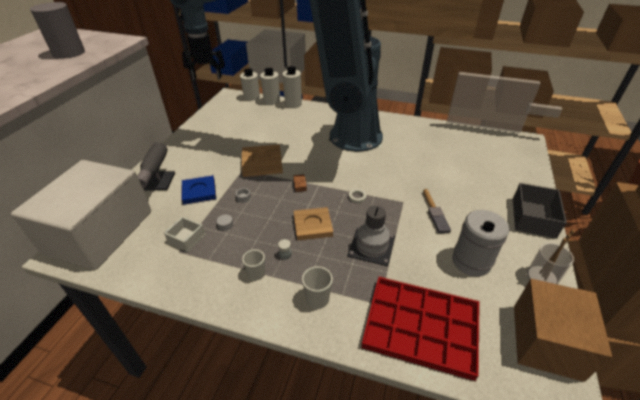

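View pics/top0.png

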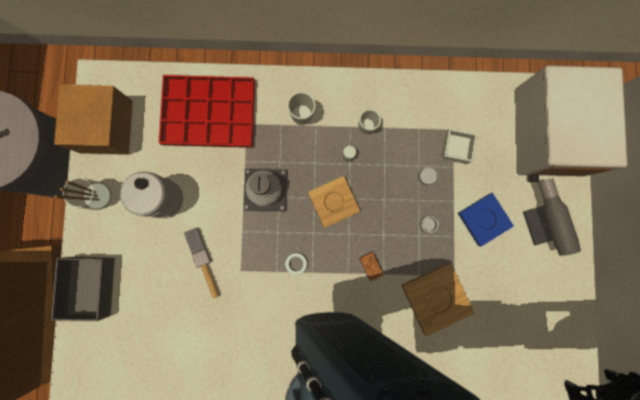

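View pics/wrist0.png

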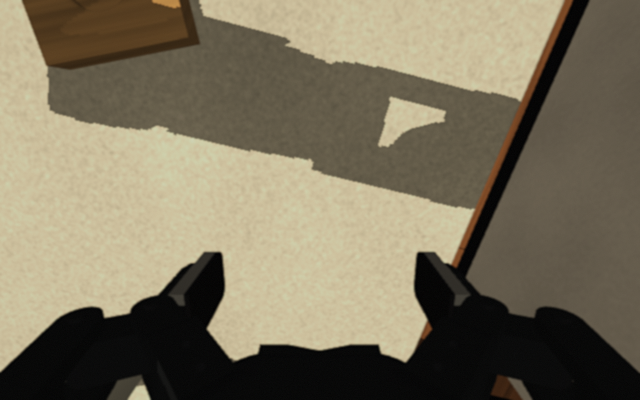

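```bash
python3 - <<'E'
import cv2,numpy as np
t=cv2.imread("pics/top0.png");s=cv2.imread("pics/scene0.png")
def crop(im,x,y,w,h,k): return cv2.resize(im[y:y+h,x:x+w],None,fx=k,fy=k,interpolation=cv2.INTER_CUBIC)
cv2.imwrite("pics/c1.png",crop(t,235,150,130,90,6))
cv2.imwrite("pics/c2.png",crop(t,390,155,130,90,6))
cv2.imwrite("pics/c3.png",crop(s,200,170,200,110,4))
E
```

```text
(no output)
```

View pics/c1.png

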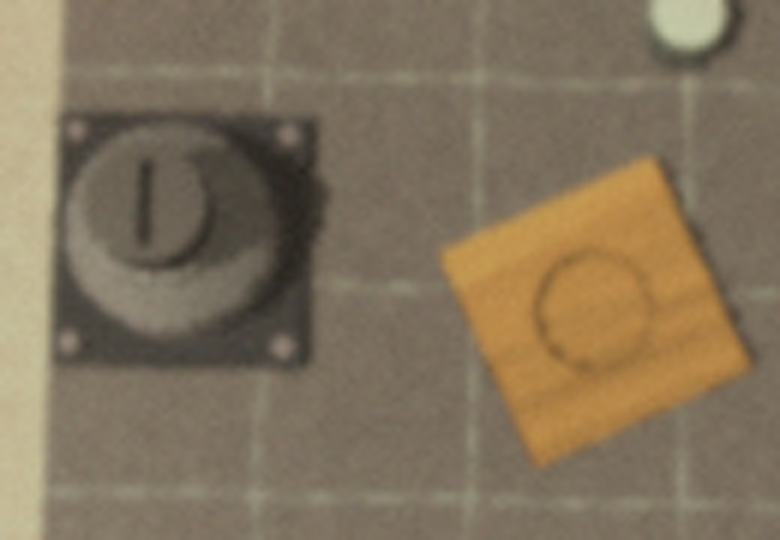

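View pics/c2.png

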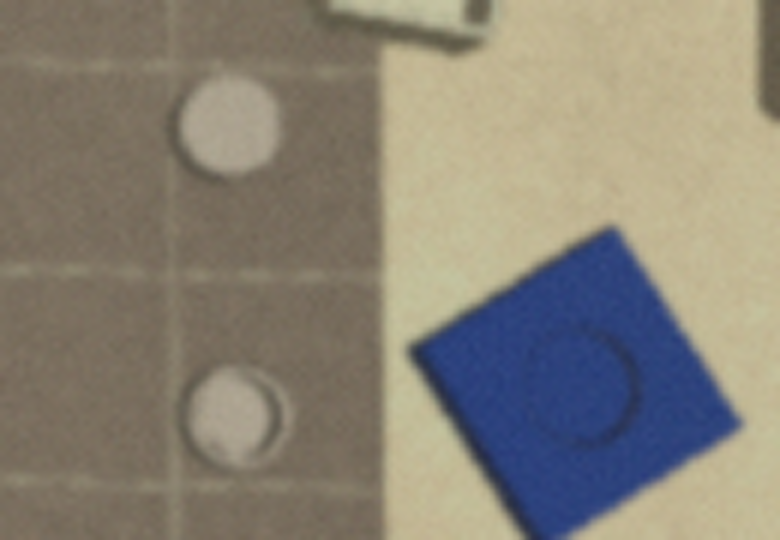

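View pics/c3.png

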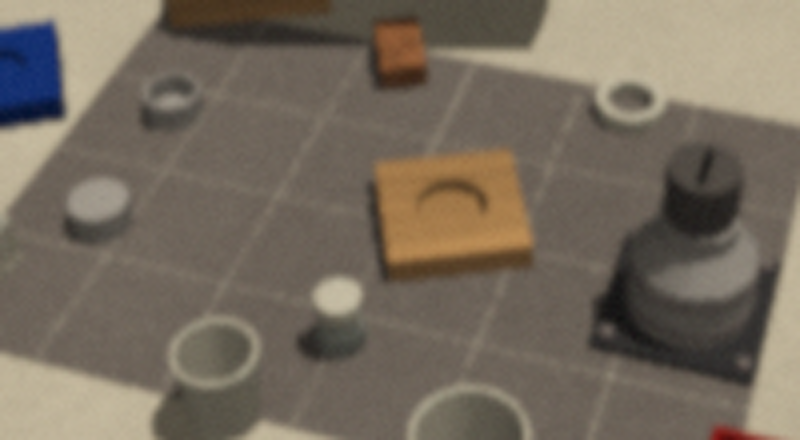

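```bash
cat > h.py <<'E'
import numpy as np
from bench import status,cams,ctrl
from scipy.spatial.transform import Rotation as R
def ray(name,u,v,pose=None):
    i=cams.camera_info(name);f=200/np.tan(np.radians(i['fovy']/2))
    d=np.array([(u-i['cx'])/f,(v-i['cy'])/f,1])
    if name=='wrist':
        p,q=pose; T=np.eye(4);T[:3,:3]=R.from_quat(np.roll(q,-1)).as_matrix();T[:3,3]=p;M=T@i['mount']
    else: M=i['world_from_camera']
    return M[:3,3],M[:3,:3]@d
def at(name,u,v,z,pose=None):
    o,d=ray(name,u,v,pose);return (o+d*(z-o[2])/d[2]).round(4)
def delta(target,yaw_y=None):
    """tool shift cm to bring TCP to target, from measured pose"""
    s=status.get_obs();M=R.from_quat(np.roll(s['eef_rot'],-1)).as_matrix()
    print('tool axes x',M[:,0].round(3),'y',M[:,1].round(3),'z',M[:,2].round(3))
    return (M.T@(np.array(target)-s['eef_pos'])*100).round(2)
E
python3 - <<'E'
from h import *
print('cup open',at('top',430,224.5,.026),at('scene',200+171/4,170+90/4,.026))
print('cup down',at('top',428,176,.026))
for p in((635/6+235,159/6+150),):print(p)
print('pocket',at('top',334,202,.024),at('scene',200+452/4,170+203/4,.024))
c=[(655,157),(753,366),(541,467),(442,250)]
P=[at('top',235+a/6,150+b/6,.024) for a,b in c];print('block corners',P,np.mean(P,0),[np.linalg.norm(P[i]-P[i-1]) for i in range(4)])
print('cap',at('top',259.5,184.7,.144),at('scene',200+706/4,170+168/4,.144))
print('bar',at('top',235+145/6,150+160/6,.144),at('top',235+147/6,150+246/6,.144))
f=[(75,130),(290,135),(283,348),(68,344)]
P=[at('top',235+a/6,150+b/6,.008) for a,b in f];print('foot bolts',np.mean(P,0))
E
```

```text
cup open [ 0.49   -0.2758  0.026 ] [ 0.4965 -0.2697  0.026 ]
cup down [ 0.6261 -0.2706  0.026 ]
(340.8333333333333, 176.5)
pocket [ 0.5462 -0.0075  0.024 ] [ 0.5517 -0.0025  0.024 ]
block corners [array([ 0.6197, -0.0346,  0.024 ]), array([ 0.5229, -0.0819,  0.024 ]), array([0.4737, 0.0156, 0.024 ]), array([0.5733, 0.0639, 0.024 ])] [ 0.5474  -0.00925  0.024  ] [np.float64(0.10888163297820254), np.float64(0.10773824761893985), np.float64(0.10921030171188065), np.float64(0.1106934957438783)]
cap [0.5749 0.1864 0.144 ] [0.5825 0.1919 0.144 ]
bar [0.5951 0.188  0.144 ] [0.559  0.1858 0.144 ]
foot bolts [0.5772   0.187975 0.008   ]
```

```bash
python3 - <<'E'
from h import *
print(delta([.49,-.273,.20]))
E
```

```text
tool axes x [0.963 0.269 0.   ] y [ 0.269 -0.963 -0.001] z [-0.     0.001 -1.   ]
[ 39.82 -17.96   3.09]
```

```bash
python3 -m handwheel '[{"grip":8.5,"linear":[10,-4.5,0],"rotation":[0,0,0]},{"grip":8.5,"linear":[39.8,-18,3],"rotation":[0,0,0]},{"grip":8.5,"linear":[39.8,-18,3],"rotation":[0,0,0]},{"grip":8.5,"linear":[39.8,-18,3],"rotation":[0,0,0]},{"grip":8.5,"linear":[39.8,-18,3],"rotation":[0,0,0]},{"grip":8.5,"linear":[39.8,-18,3],"rotation":[0,0,0]},{"grip":8.5,"linear":[39.8,-18,3],"rotation":[0,0,0]},{"grip":8.5,"linear":[39.8,-18,3],"rotation":[0,0,0]},{"grip":8.5,"linear":[39.8,-18,3],"rotation":[0,0,0]},{"grip":8.5,"linear":[39.8,-18,3],"rotation":[0,0,0]},{"grip":8.5,"linear":[39.8,-18,3],"rotation":[0,0,0]},{"grip":8.5,"linear":[39.8,-18,3],"rotation":[0,0,0]}]'
python3 - <<'E'
from h import *
import cv2
s=status.get_obs();print(s['eef_pos'],s['eef_rot'],s['q'])
im=cams.camera('wrist');cv2.imwrite('pics/w1.png',im[:,:,::-1])
np.savez('p1.npz',p=s['eef_pos'],q=s['eef_rot'])
s=status.get_obs();print(s['eef_pos'])
E
```

```text
time_s: 1.15
eef_pos: [0.4922, -0.2695, 0.2005]
eef_rot: [-0.001, 0.99, 0.138, 0.0]
wrist_force: [-0.1, 1.1, 0.1]
opening: 0.999
[ 0.49219919 -0.2694745   0.20052106] [-8.88062986e-04  9.90373401e-01  1.38418589e-01  1.79024895e-04] [-7.13254792e-01  1.79908140e-01  1.67248543e+00  1.49739951e-03
  1.29030050e+00  5.79397192e-01]
[ 0.49074082 -0.27119061  0.20063591]
```

View pics/w1.png

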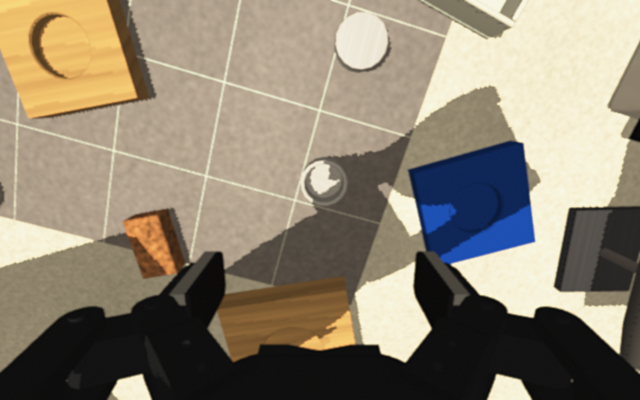

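```bash
python3 - <<'E'
from h import *
import cv2
d=np.load('p1.npz');P=(d['p'],d['q'])
im=cv2.imread('pics/w1.png')
cv2.imwrite('pics/w1c.png',np.vstack([cv2.resize(im[140:220,280:370],None,fx=5,fy=5,interpolation=3),cv2.resize(im[0:80,20:110],None,fx=5,fy=5,interpolation=3)])[:, :])
print('cup',at('wrist',324.5,182,.026,P),'cupd',at('wrist',361,40,.026,P),'pocket',at('wrist',62,47,.024,P))
E
```

```text
cup [ 0.4939 -0.2762  0.026 ] cupd [ 0.629  -0.2714  0.026 ] pocket [ 0.5488 -0.0095  0.024 ]
```

View pics/w1c.png

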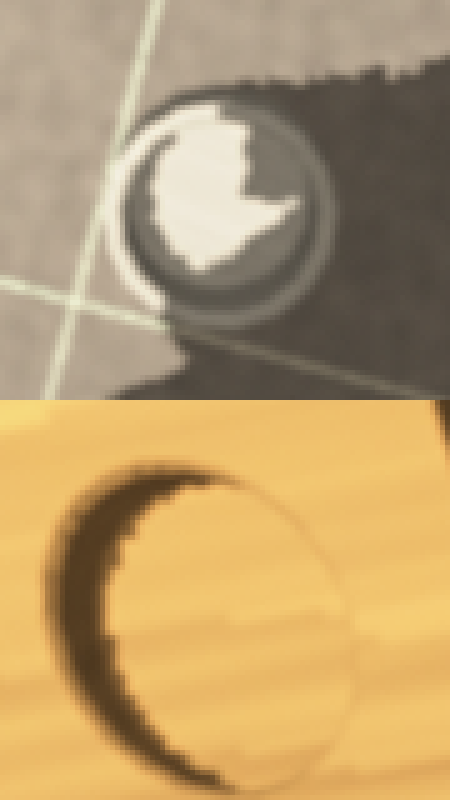

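```bash
python3 - <<'E'
from h import *
d=np.load('p1.npz');P=(d['p'],d['q'])
print(at('wrist',324.4,181.6,.026,P),at('wrist',60,45.2,.024,P))
print(delta([.4935,-.276,.007]))
E
```

```text
[ 0.4943 -0.276   0.026 ] [ 0.5498 -0.0076  0.024 ]
tool axes x [ 0.962  0.273 -0.001] y [ 0.273 -0.962 -0.001] z [-0.001  0.001 -1.   ]
[ 0.15  0.56 19.36]
```

```bash
python3 -m handwheel '[{"grip":8.5,"linear":[0.2,0.55,4],"rotation":[0,0,0]},{"grip":8.5,"linear":[0.2,0.55,8],"rotation":[0,0,0]},{"grip":8.5,"linear":[0.2,0.55,12],"rotation":[0,0,0]},{"grip":8.5,"linear":[0.2,0.55,14],"rotation":[0,0,0]},{"grip":8.5,"linear":[0.2,0.55,14.5],"rotation":[0,0,0]},{"grip":8.5,"linear":[0.2,0.55,14.5],"rotation":[0,0,0]},{"grip":8.5,"linear":[0.2,0.55,14.5],"rotation":[0,0,0]}]'
python3 - <<'E'
from h import *
import cv2
s=status.get_obs();print(s['eef_pos'],s['eef_rot'])
im=cams.camera('wrist');cv2.imwrite('pics/w2.png',im[:,:,::-1])
np.savez('p2.npz',p=s['eef_pos'],q=s['eef_rot'])
E
```

```text
time_s: 1.78
eef_pos: [0.4934, -0.2793, 0.0576]
eef_rot: [0.001, 0.991, 0.135, 0.0]
wrist_force: [1.1, 0.1, -0.2]
opening: 0.997
[ 0.49336672 -0.27931418  0.05756166] [6.72069637e-04 9.90781946e-01 1.35463895e-01 4.65145345e-04]
```

View pics/w2.png

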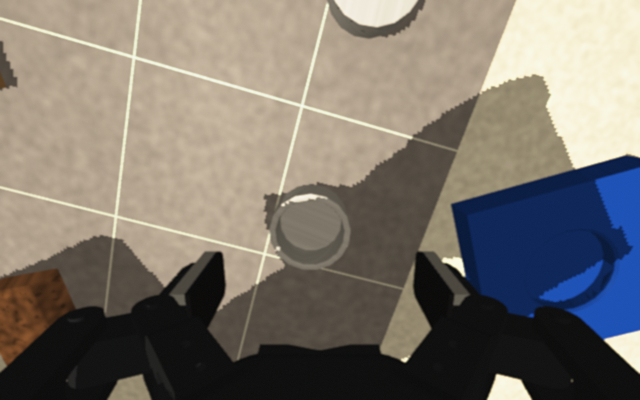

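```bash
python3 - <<'E'
from h import *
d=np.load('p2.npz');P=(d['p'],d['q'])
c=at('wrist',311,227,.026,P);print(c)
s=status.get_obs();print(s['eef_pos'])
print(delta([c[0],c[1],.007]))
E
```

```text
[ 0.4962 -0.2756  0.026 ]
[ 0.49403969 -0.27958288  0.05838089]
tool axes x [0.963 0.269 0.002] y [ 0.269 -0.963  0.003] z [ 0.002 -0.002 -1.   ]
[ 0.31 -0.34  5.14]
```

```bash
python3 -m handwheel '[{"grip":8.5,"linear":[0.3,-0.35,2.5],"rotation":[0,0,0]},{"grip":8.5,"linear":[0.3,-0.35,4.5],"rotation":[0,0,0]},{"grip":8.5,"linear":[0.3,-0.35,5.1],"rotation":[0,0,0]},{"grip":8.5,"linear":[0.3,-0.35,5.1],"rotation":[0,0,0]},{"grip":6,"linear":[0.3,-0.35,5.1],"rotation":[0,0,0]},{"grip":4,"linear":[0.3,-0.35,5.1],"rotation":[0,0,0]},{"grip":4,"linear":[0.3,-0.35,5.1],"rotation":[0,0,0]},{"grip":4,"linear":[0.3,-0.35,5.1],"rotation":[0,0,0]},{"grip":4,"linear":[0.3,-0.35,5.1],"rotation":[0,0,0]},{"grip":4,"linear":[0.3,-0.35,5.1],"rotation":[0,0,0]}]'
python3 - <<'E'
from h import *
import cv2
s=status.get_obs();print(s['eef_pos'],s['eef_rot'],s['wrist_force'])
im=cams.camera('wrist');cv2.imwrite('pics/w3.png',im[:,:,::-1])
E
```

```text
time_s: 2.67
eef_pos: [0.4964, -0.2749, 0.0074]
eef_rot: [0.001, 0.991, 0.136, 0.001]
wrist_force: [-0.8, 1.1, 6.3]
opening: 0.533
[ 0.49638619 -0.27489529  0.0073656 ] [0.00132626 0.99070811 0.13599412 0.00113612] [-0.75242691  1.05477049  6.34673734]
```

View pics/w3.png

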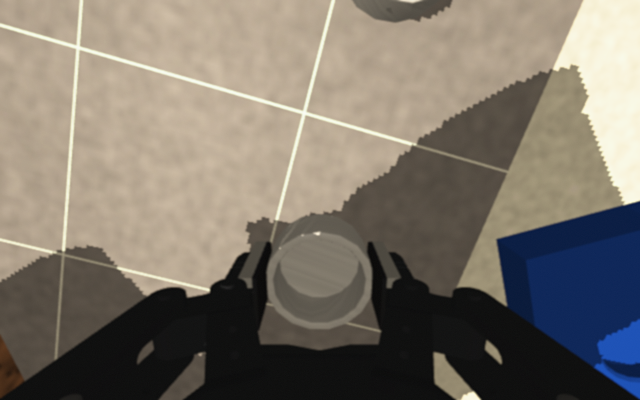

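```bash
python3 -m handwheel '[{"grip":4,"linear":[0,0,-1],"rotation":[0,0,0]},{"grip":4,"linear":[0,0,-4],"rotation":[0,0,0]},{"grip":4,"linear":[0,0,-8],"rotation":[0,0,0]},{"grip":4,"linear":[0,0,-9],"rotation":[0,0,0]},{"grip":4,"linear":[0,0,-9],"rotation":[0,0,0]},{"grip":4,"linear":[0,0,-9],"rotation":[0,0,0]}]'
python3 - <<'E'
from h import *
import cv2
s=status.get_obs();print(s['eef_pos'],s['eef_rot'],s['wrist_force'],s['opening'])
im=cams.camera('wrist');cv2.imwrite('pics/w4.png',im[:,:,::-1])
s=status.get_obs();print(s['eef_pos'])
print(delta([.5498,-.0076,.10]))
E
```

```text
time_s: 3.22
eef_pos: [0.4955, -0.2741, 0.0963]
eef_rot: [0.001, 0.991, 0.136, 0.001]
wrist_force: [-0.0, -0.2, -0.9]
opening: 0.532
[ 0.49545985 -0.27405936  0.0963163 ] [8.04237133e-04 9.90710108e-01 1.35986480e-01 7.16034259e-04] [-0.02932919 -0.21864941 -0.88349937] 0.5315309292431467
[ 0.49456782 -0.27331     0.09479206]
tool axes x [ 0.963  0.269 -0.   ] y [ 0.269 -0.963 -0.001] z [-0.001  0.001 -1.   ]
[ 12.48 -24.1   -0.51]
```

View pics/w4.png

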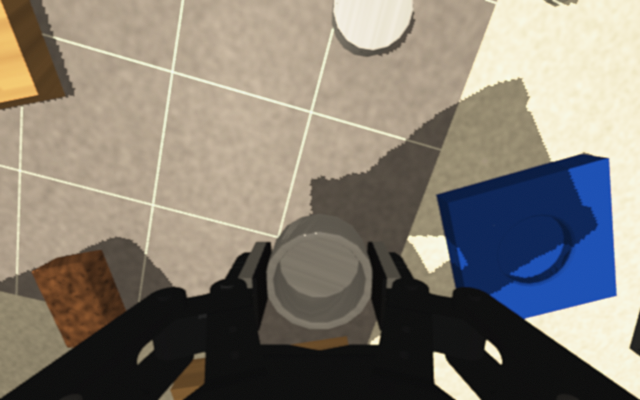

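```bash
python3 - <<'E'
from h import *
I=([0,0,0],[1,0,0,0])
print(at('wrist',320,281,-.0186,I), at('wrist',372,281,-.0186,I),at('wrist',268,281,-.0186,I),at('wrist',320,232.5,-.0186,I),at('wrist',320,329,-.0186,I))
E
```

```text
[-0.0028  0.0023 -0.0186] [-0.0028  0.0249 -0.0186] [-0.0028 -0.0203 -0.0186] [ 0.0197  0.0023 -0.0186] [-0.0272  0.0023 -0.0186]
```

```bash
python3 -m handwheel '[{"grip":4,"linear":[1,-4,0],"rotation":[0,0,0]},{"grip":4,"linear":[2,-8,0],"rotation":[0,0,0]},{"grip":4,"linear":[3,-12,0],"rotation":[0,0,0]},{"grip":4,"linear":[4,-16,0],"rotation":[0,0,0]},{"grip":4,"linear":[5,-20,0],"rotation":[0,0,0]},{"grip":4,"linear":[5.5,-23,0],"rotation":[0,0,0]},{"grip":4,"linear":[5.5,-24,0],"rotation":[0,0,0]},{"grip":4,"linear":[5.5,-24,0],"rotation":[0,0,0]},{"grip":4,"linear":[5.5,-24,0],"rotation":[0,0,0]},{"grip":4,"linear":[5.5,-24,0],"rotation":[0,0,0]}]'
python3 - <<'E'
from h import *
import cv2
s=status.get_obs();print(s['eef_pos'],s['eef_rot'],s['q'])
im=cams.camera('wrist');cv2.imwrite('pics/w5.png',im[:,:,::-1])
np.savez('p5.npz',p=s['eef_pos'],q=s['eef_rot'])
s=status.get_obs();print(s['eef_pos'])
E
```

```text
time_s: 4.1
eef_pos: [0.4832, -0.0288, 0.0946]
eef_rot: [-0.0, 0.991, 0.136, -0.001]
wrist_force: [-0.8, 0.0, -0.9]
opening: 0.532
[ 0.48323586 -0.02876313  0.09463479] [-7.56017646e-06  9.90756698e-01  1.35649926e-01 -5.12496202e-04] [-3.04974476e-01  1.56336835e-01  1.94160356e+00 -4.90194289e-04
  1.04458567e+00  9.93929372e-01]
[ 0.48347911 -0.0290745   0.09486329]
```

View pics/w5.png

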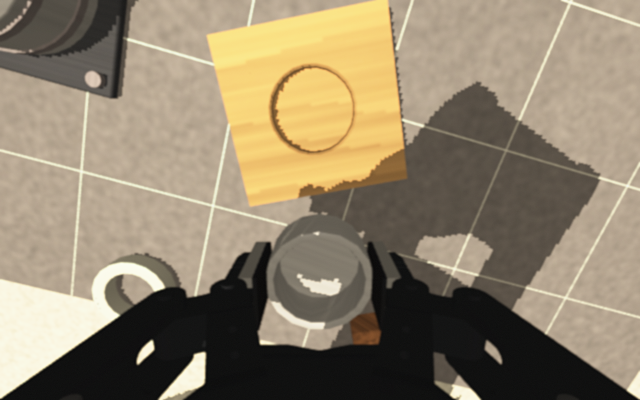

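```bash
python3 - <<'E'
import cv2
im=cv2.imread('pics/w5.png');cv2.imwrite('pics/w5c.png',cv2.resize(im[55:165,255:370],None,fx=5,fy=5,interpolation=3))
E
```

```text
(no output)
```

View pics/w5c.png

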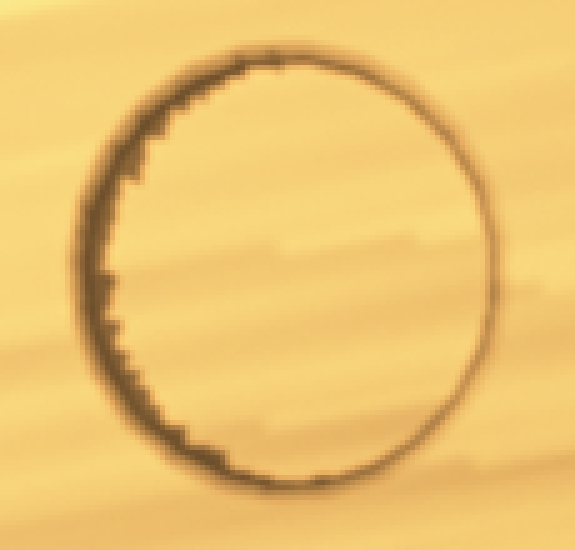

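```bash
python3 - <<'E'
from h import *
d=np.load('p5.npz');P=(d['p'],d['q'])
c=at('wrist',312.6,108.8,.024,P);print(c,at('wrist',270.6,108.8,.024,P),at('wrist',354.6,108.8,.024,P))
I=([0,0,0],[1,0,0,0]);k=at('wrist',320,281,-.0205,I)
M=R.from_quat(np.roll(P[1],-1)).as_matrix()
cup=P[0]+M@k;print('cup rim world',cup)
print('shift tool cm',(M.T@(c-cup)*100).round(2))
E
```

```text
[ 0.55   -0.0077  0.024 ] [0.5427 0.0183 0.024 ] [ 0.5573 -0.0337  0.024 ]
cup rim world [ 0.48223751 -0.03143289  0.11513615]
shift tool cm [ 7.17 -0.46  9.11]
```

```bash
python3 -m handwheel '[{"grip":4,"linear":[4,-0.45,0],"rotation":[0,0,0]},{"grip":4,"linear":[7,-0.45,1],"rotation":[0,0,0]},{"grip":4,"linear":[7.2,-0.45,4],"rotation":[0,0,0]},{"grip":4,"linear":[7.2,-0.45,5.5],"rotation":[0,0,0]},{"grip":4,"linear":[7.2,-0.45,5.7],"rotation":[0,0,0]},{"grip":4,"linear":[7.2,-0.45,5.7],"rotation":[0,0,0]},{"grip":4,"linear":[7.2,-0.45,5.7],"rotation":[0,0,0]}]'
python3 - <<'E'
from h import *
import cv2
s=status.get_obs();print(s['eef_pos'],s['eef_rot'])
im=cams.camera('wrist')[:,:,::-1];cv2.imwrite('pics/w6.png',im)
im=cams.camera('scene')[:,:,::-1];cv2.imwrite('pics/s6c.png',cv2.resize(im[190:260,270:350],None,fx=7,fy=7,interpolation=3))
s=status.get_obs();print(s['eef_pos'])
E
```

```text
time_s: 4.73
eef_pos: [0.5519, -0.0051, 0.0388]
eef_rot: [0.0, 0.991, 0.135, 0.0]
wrist_force: [0.2, 0.1, -0.5]
opening: 0.535
[ 0.55194618 -0.0051288   0.03882872] [1.21552597e-04 9.90807631e-01 1.35278097e-01 2.42879676e-04]
[ 0.55254226 -0.00490874  0.03971015]
```

View pics/w6.png

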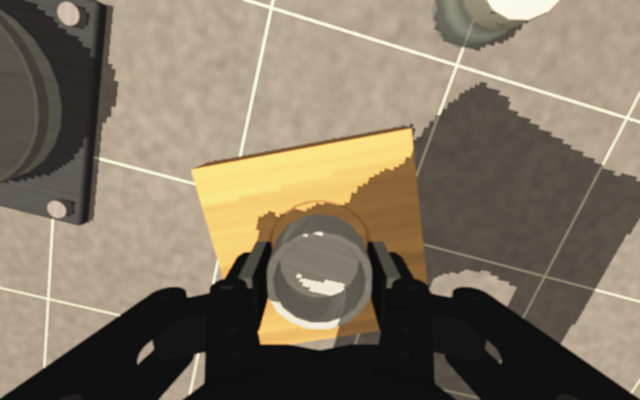

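View pics/s6c.png

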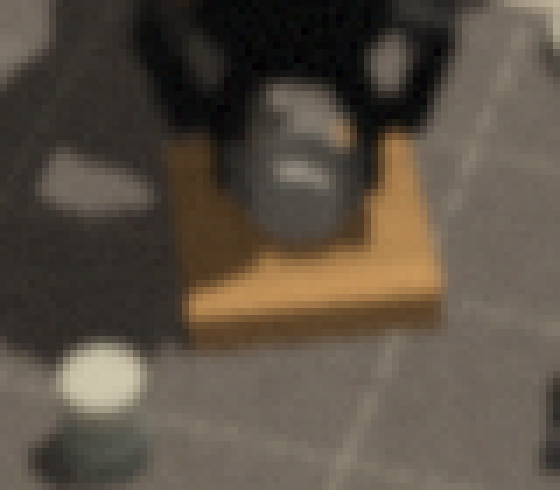

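```bash
python3 - <<'E'
import cv2
im=cv2.imread('pics/w6.png');cv2.imwrite('pics/w6c.png',cv2.resize(im[190:300,250:390],None,fx=5,fy=5,interpolation=3))
E
```

```text
(no output)
```

View pics/w6c.png

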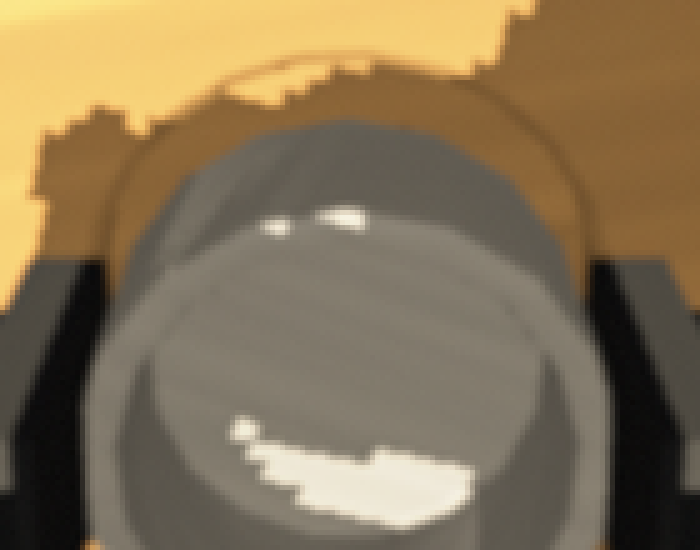

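```bash
python3 - <<'E'
from h import *
s=status.get_obs()
P=(np.array([.5519,-.0051,.0388]),np.array([0.0,.9908,.1353,0]))
M=R.from_quat(np.roll(P[1],-1)).as_matrix()
f=lambda u,v,z:(M.T@(at('wrist',u,v,z,P)-P[0])*1000).round(1)
print('pocket front',f(320,200.4,.024),'cup front',f(319.5,214.2,.0314),'pocket l/r',f(270.4,240,.024),f(369.4,240,.024),'cup rim centre',f(320,281,.0574),'rim front/back',f(320,232.5,.0574),f(320,328,.0574))
E
```

```text
pocket front [24.4  2.3 14.8] cup front [19.4  2.1  7.4] pocket l/r [  2.5 -24.   14.8] [ 2.5 28.6 14.8] cup rim centre [ -2.8   2.2 -18.6] rim front/back [ 19.7   2.3 -18.6] [-26.7   2.3 -18.6]
```

```bash
python3 -m handwheel '[{"grip":4,"linear":[0.15,0,0],"rotation":[0,0,0]},{"grip":4,"linear":[0.15,0,0.4],"rotation":[0,0,0]},{"grip":4,"linear":[0.15,0,0.8],"rotation":[0,0,0]},{"grip":4,"linear":[0.15,0,1.1],"rotation":[0,0,0]},{"grip":4,"linear":[0.15,0,1.3],"rotation":[0,0,0]},{"grip":4,"linear":[0.15,0,1.4],"rotation":[0,0,0]},{"grip":4,"linear":[0.15,0,1.4],"rotation":[0,0,0]}]'
python3 - <<'E'
from h import *
import cv2
s=status.get_obs();print(s['eef_pos'],s['eef_rot'],s['wrist_force'])
im=cams.camera('wrist')[:,:,::-1];cv2.imwrite('pics/w7.png',cv2.resize(im[190:300,250:390],None,fx=5,fy=5,interpolation=3))
s=status.get_obs();print(s['eef_pos'],s['wrist_force'])
E
```

```text
time_s: 5.42
eef_pos: [0.5526, -0.0035, 0.0238]
eef_rot: [-0.0, 0.991, 0.136, -0.0]
wrist_force: [-0.3, 0.2, -1.1]
opening: 0.534
[ 0.55260032 -0.00352664  0.02383316] [-1.50471769e-04  9.90702842e-01  1.36043010e-01 -3.94951404e-04] [-0.31799133  0.2183931  -1.09421638]
[ 0.55275833 -0.00359652  0.02403424] [-0.34858235  0.46053567 -0.92239731]
```

View pics/w7.png

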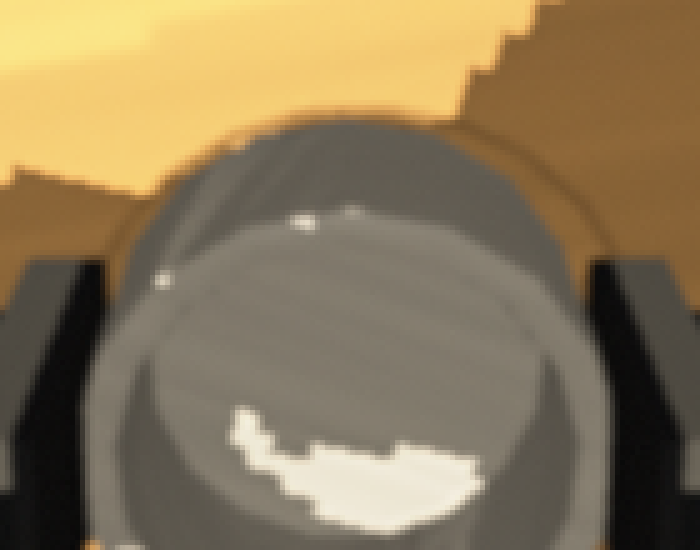

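```bash
python3 -m handwheel '[{"grip":4,"linear":[0,0.1,0.1],"rotation":[0,0,0]},{"grip":4,"linear":[0,0.1,0.2],"rotation":[0,0,0]},{"grip":4,"linear":[0,0.1,0.2],"rotation":[0,0,0]}]'
```

```text
time_s: 5.72
eef_pos: [0.5532, -0.0047, 0.0222]
eef_rot: [-0.0, 0.991, 0.136, -0.0]
wrist_force: [-0.9, -0.2, -0.9]
opening: 0.531
```

Still unloaded, so the cup bottom is inside the pocket. Release, then rise.

```bash
python3 -m handwheel '[{"grip":5.2,"linear":[0,0,0],"rotation":[0,0,0]},{"grip":6,"linear":[0,0,0],"rotation":[0,0,0]},{"grip":7,"linear":[0,0,0],"rotation":[0,0,0]},{"grip":7.5,"linear":[0,0,0],"rotation":[0,0,0]},{"grip":8,"linear":[0,0,0],"rotation":[0,0,0]},{"grip":8,"linear":[0,0,-1],"rotation":[0,0,0]},{"grip":8,"linear":[0,0,-4],"rotation":[0,0,0]},{"grip":8,"linear":[0,0,-8],"rotation":[0,0,0]},{"grip":8.5,"linear":[-2,0,-12],"rotation":[0,0,0]},{"grip":8.5,"linear":[-5,0,-15],"rotation":[0,0,0]},{"grip":8.5,"linear":[-5,0,-15],"rotation":[0,0,0]},{"grip":8.5,"linear":[-5,0,-15],"rotation":[0,0,0]}]'
python3 - <<'E'
from h import *
import cv2
s=status.get_obs();print(s['eef_pos'],s['eef_rot'],s['wrist_force'])
im=cams.camera('wrist')[:,:,::-1];cv2.imwrite('pics/w8.png',im)
np.savez('p8.npz',p=s['eef_pos'],q=s['eef_rot'])
im=cams.camera('scene')[:,:,::-1];cv2.imwrite('pics/s8c.png',cv2.resize(im[190:260,270:350],None,fx=7,fy=7,interpolation=3))
E
```

```text
time_s: 6.72
eef_pos: [0.5059, -0.0187, 0.1757]
eef_rot: [0.001, 0.991, 0.136, 0.003]
wrist_force: [0.4, -0.3, -0.7]
opening: 0.996
[ 0.50589115 -0.01869149  0.17572895] [0.00123526 0.99075279 0.13564449 0.00282088] [ 0.36565665 -0.2538529  -0.74390385]
```

View pics/w8.png

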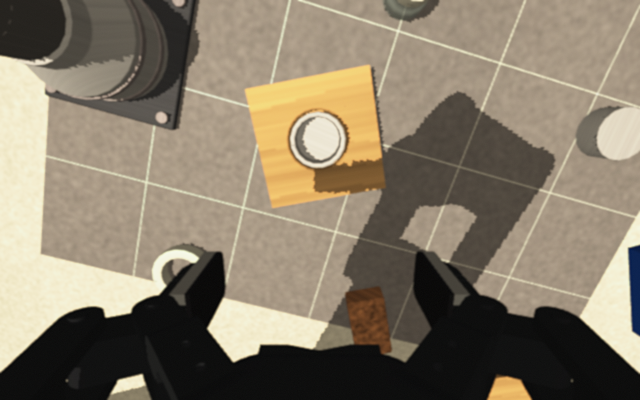

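View pics/s8c.png

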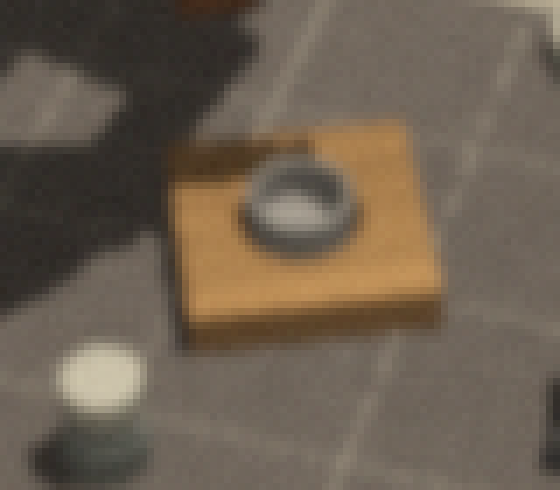

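```bash
python3 - <<'E'
from h import *
import cv2
im=cv2.imread('pics/w8.png');cv2.imwrite('pics/w8c.png',cv2.resize(im[95:185,270:370],None,fx=6,fy=6,interpolation=3))
E
```

```text
(no output)
```

View pics/w8c.png

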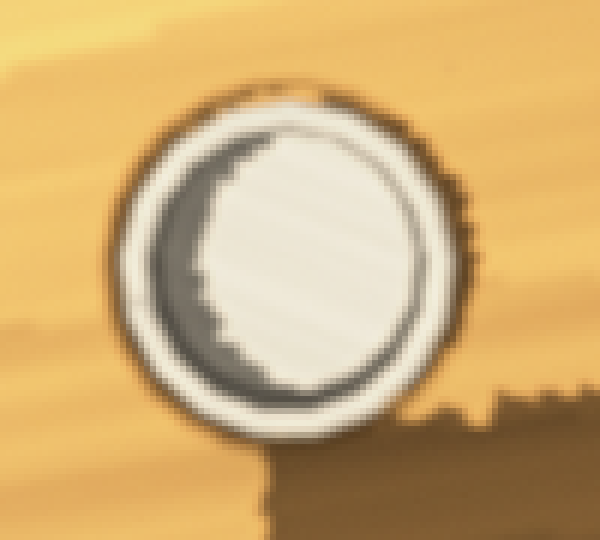

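```bash
python3 - <<'E'
from h import *
d=np.load('p8.npz');P=(d['p'],d['q'])
a,b=at('wrist',290,140,.04,P),at('wrist',346.7,140,.04,P);print('rim dia',np.linalg.norm(a-b),(a+b)/2)
print(delta([.579,.187,.25]))
E
```

```text
rim dia 0.04879149516052977 [ 0.55025 -0.008    0.04   ]
tool axes x [0.963 0.269 0.001] y [ 0.269 -0.963  0.   ] z [ 0.001  0.    -1.   ]
[ 12.64 -17.76  -7.76]
```

```bash
python3 -m handwheel '[{"grip":8.5,"linear":[0,0,-4],"rotation":[0,0,-6]},{"grip":8.5,"linear":[1,-2,-7],"rotation":[0,0,-12]},{"grip":8.5,"linear":[4,-5,-7.8],"rotation":[0,0,-18]},{"grip":8.5,"linear":[6,-8,-7.8],"rotation":[0,0,-24]},{"grip":8.5,"linear":[8,-11,-7.8],"rotation":[0,0,-31]},{"grip":8.5,"linear":[10,-14,-7.8],"rotation":[0,0,-38]},{"grip":8.5,"linear":[11.5,-16.5,-7.8],"rotation":[0,0,-45]},{"grip":8.5,"linear":[12.6,-17.8,-7.8],"rotation":[0,0,-52]},{"grip":8.5,"linear":[12.6,-17.8,-7.8],"rotation":[0,0,-59]},{"grip":8.5,"linear":[12.6,-17.8,-7.8],"rotation":[0,0,-66]},{"grip":8.5,"linear":[12.6,-17.8,-7.8],"rotation":[0,0,-73]},{"grip":8.5,"linear":[12.6,-17.8,-7.8],"rotation":[0,0,-80]}]'
python3 -m handwheel '[{"grip":8.5,"linear":[0,0,0],"rotation":[0,0,-5]},{"grip":8.5,"linear":[0,0,0],"rotation":[0,0,-10]},{"grip":8.5,"linear":[0,0,0],"rotation":[0,0,-10]},{"grip":8.5,"linear":[0,0,0],"rotation":[0,0,-10]}]'
python3 - <<'E'
from h import *
import cv2
s=status.get_obs();print(s['eef_pos'],s['eef_rot'],s['q'])
im=cams.camera('wrist')[:,:,::-1];cv2.imwrite('pics/w9.png',im)
np.savez('p9.npz',p=s['eef_pos'],q=s['eef_rot'])
s=status.get_obs();print(s['eef_pos'])
E
```

```text
time_s: 7.82
eef_pos: [0.578, 0.1879, 0.2472]
eef_rot: [-0.002, 0.669, 0.743, -0.002]
wrist_force: [0.0, -0.4, 0.0]
opening: 0.993
time_s: 8.15
eef_pos: [0.5781, 0.1875, 0.2481]
eef_rot: [-0.001, 0.605, 0.796, -0.001]
wrist_force: [0.8, 0.4, -0.7]
opening: 0.996
[0.57808033 0.1875409  0.2480853 ] [-0.00125609  0.60529121  0.7960023  -0.00114261] [ 1.18584292e-01  2.41667584e-01  1.50028755e+00  1.05352773e-04
  1.40303200e+00 -1.51964287e-01]
[0.57815547 0.18747237 0.24851822]
```

View pics/w9.png

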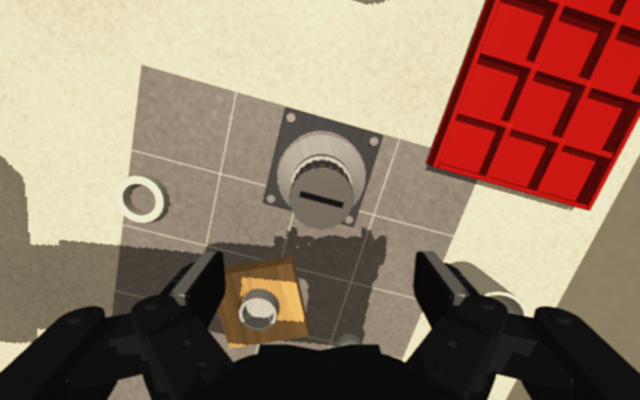

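```bash
python3 - <<'E'
import cv2
im=cv2.imread('pics/w9.png');cv2.imwrite('pics/w9c.png',cv2.resize(im[135:240,265:375],None,fx=5,fy=5,interpolation=3))
E
```

```text
(no output)
```

View pics/w9c.png

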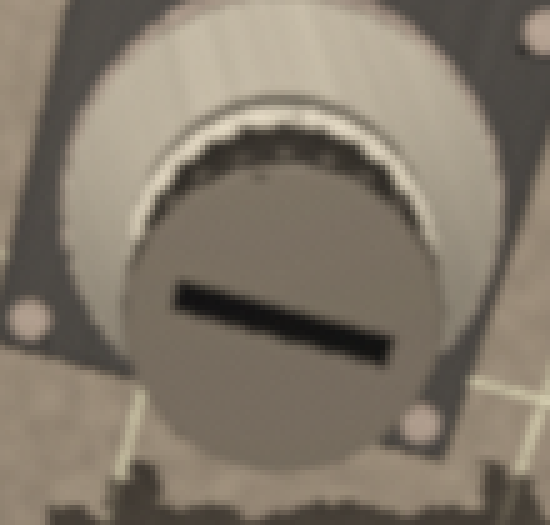

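```bash
python3 - <<'E'
from h import *
d=np.load('p9.npz');P=(d['p'],d['q'])
f=lambda u,v:at('wrist',265+u/5,135+v/5,.144,P)
c=f(283,319);print(c,np.linalg.norm(f(123,319)-f(443,319)))
M=R.from_quat(np.roll(P[1],-1)).as_matrix()
print('tool-frame of cap',(M.T@(c-P[0])*1000).round(1))
b=[(30,318),(420,424)]
print('bolts',[at('wrist',265+u/5,135+v/5,.008,P) for u,v in b])
a=f(178,296)-f(388,350);print('bar dir',a/np.linalg.norm(a))
print(delta([c[0],c[1],.107]))
E
```

```text
[0.5797 0.1876 0.144 ] 0.051291324802543364
tool-frame of cap [ -0.4   1.9 104.1]
bolts [array([0.5295, 0.1359, 0.008 ]), array([0.631 , 0.1353, 0.008 ])]
bar dir [-0.99996306 -0.00859567  0.        ]
tool axes x [-0.267  0.964  0.001] y [ 0.964  0.267 -0.003] z [-0.003 -0.    -1.   ]
[-0.04  0.19 14.15]
```

```bash
python3 -m handwheel '[{"grip":8.5,"linear":[0,0.05,4],"rotation":[0,0,0]},{"grip":8.5,"linear":[0,0.05,8],"rotation":[0,0,0]},{"grip":8.5,"linear":[0,0.05,11],"rotation":[0,0,0]},{"grip":8.5,"linear":[0,0.05,13],"rotation":[0,0,0]},{"grip":8.5,"linear":[0,0.05,14],"rotation":[0,0,0]},{"grip":8.5,"linear":[0,0.05,14.1],"rotation":[0,0,0]},{"grip":8.5,"linear":[0,0.05,14.1],"rotation":[0,0,0]}]'
python3 - <<'E'
from h import *
import cv2
s=status.get_obs();print(s['eef_pos'],s['eef_rot'],s['wrist_force'])
im=cams.camera('wrist')[:,:,::-1];cv2.imwrite('pics/w10.png',im)
im=cams.camera('scene')[:,:,::-1];cv2.imwrite('pics/s10c.png',cv2.resize(im[160:280,320:440],None,fx=5,fy=5,interpolation=3))
s=status.get_obs();print(s['eef_pos'])
E
```

```text
time_s: 8.78
eef_pos: [0.5791, 0.1875, 0.1093]
eef_rot: [-0.0, 0.605, 0.796, -0.0]
wrist_force: [0.3, -0.3, -0.1]
opening: 0.996
[0.57914528 0.18747078 0.10931937] [-1.36801934e-04  6.04722996e-01  7.96435850e-01 -1.27033634e-04] [ 0.34758039 -0.27652607 -0.10760936]
[0.58039282 0.18763185 0.11119353]
```

View pics/w10.png

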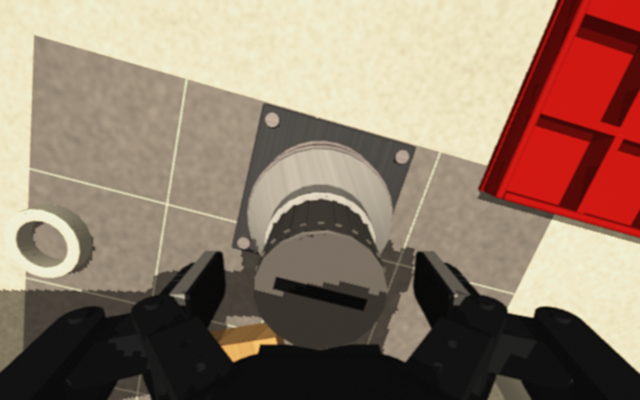

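View pics/s10c.png

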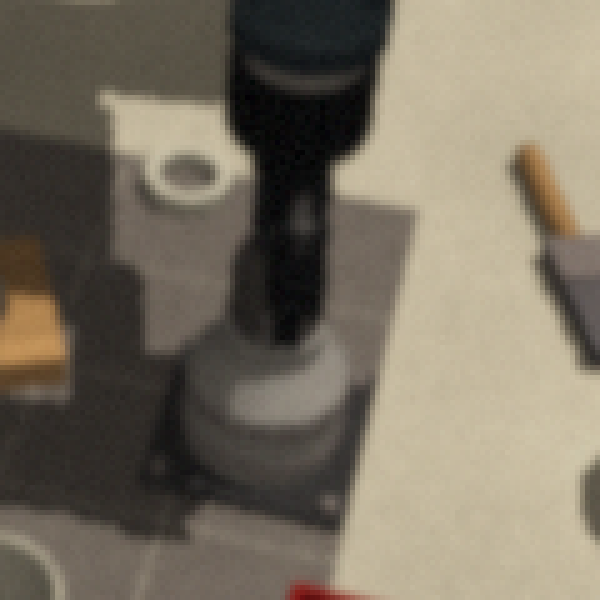

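```bash
python3 - <<'E'
from h import *
I=([0,0,0],[1,0,0,0])
print(at('wrist',320.5,291,-.034,I),at('wrist',320.5,231,-.034,I))
s=status.get_obs();print(s['eef_pos'])
E
```

```text
[ 0.0001  0.0004 -0.034 ] [ 0.0246  0.0003 -0.034 ]
[0.58039282 0.18763185 0.11119353]
```

```bash
python3 -m handwheel '[{"grip":7,"linear":[0,0,0],"rotation":[0,0,0]},{"grip":5,"linear":[0,0,0],"rotation":[0,0,0]},{"grip":4,"linear":[0,0,0],"rotation":[0,0,0]},{"grip":4,"linear":[0,0,0],"rotation":[0,0,0]},{"grip":4,"linear":[0,0,0],"rotation":[0,0,0]},{"grip":4,"linear":[0,0,0],"rotation":[0,0,0]},{"grip":4,"linear":[0,0,0],"rotation":[0,0,0]}]'; python3 -c "
from h import *
s=status.get_obs();print(s['q'],s['torque'],s['wrist_force'])"
```

```text
time_s: 9.47
eef_pos: [0.5801, 0.1875, 0.111]
eef_rot: [0.001, 0.604, 0.797, 0.001]
wrist_force: [0.4, -0.6, 6.6]
opening: 0.599
[ 1.18229758e-01  3.82806126e-01  1.61276993e+00  5.27680387e-05
  1.14316233e+00 -1.54459036e-01] [-0.02361884  0.1580312  -0.00106656] [ 0.37334984 -0.62005056  6.5742182 ]
```

```bash
python3 -m handwheel '[{"grip":4,"linear":[0,0,0],"rotation":[0,0,-4]},{"grip":4,"linear":[0,0,0],"rotation":[0,0,-8]},{"grip":4,"linear":[0,0,0],"rotation":[0,0,-12]},{"grip":4,"linear":[0,0,0],"rotation":[0,0,-16]},{"grip":4,"linear":[0,0,0],"rotation":[0,0,-20]},{"grip":4,"linear":[0,0,0],"rotation":[0,0,-20]},{"grip":4,"linear":[0,0,0],"rotation":[0,0,-20]}]'; python3 - <<'E'
from h import *
import cv2
s=status.get_obs();print(s['q'],s['torque'],s['wrist_force'],s['eef_rot'])
im=cams.camera('wrist')[:,:,::-1];cv2.imwrite('pics/w11.png',im)
E
```

```text
time_s: 10.05
eef_pos: [0.5818, 0.1855, 0.1111]
eef_rot: [0.003, 0.458, 0.889, 0.001]
wrist_force: [5.3, -6.6, 2.4]
opening: 0.594
[ 0.11582122  0.38330985  1.61197677 -0.002603    1.14066909 -0.50187337] [-1.14808178 -0.83417825 -1.21444869] [ 5.27160992 -6.63129867  2.43626658] [2.99957940e-03 4.58235587e-01 8.88825517e-01 5.90973090e-04]
```

View pics/w11.png

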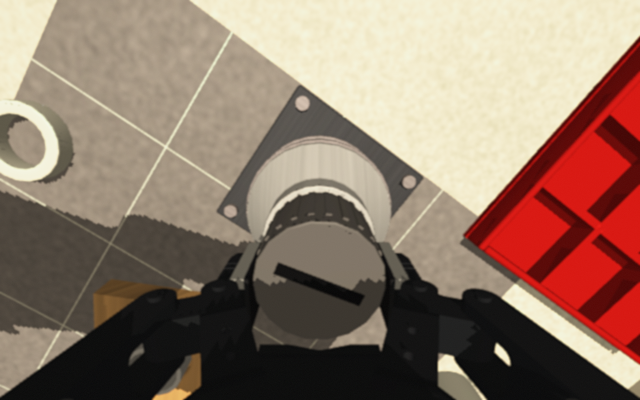

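```bash
python3 -m handwheel '[{"grip":4,"linear":[0,0,0],"rotation":[0,0,5]},{"grip":4,"linear":[0,0,0],"rotation":[0,0,10]},{"grip":4,"linear":[0,0,0],"rotation":[0,0,15]},{"grip":4,"linear":[0,0,0],"rotation":[0,0,20]},{"grip":4,"linear":[0,0,0],"rotation":[0,0,25]},{"grip":4,"linear":[0,0,0],"rotation":[0,0,30]},{"grip":4,"linear":[0,0,0],"rotation":[0,0,35]},{"grip":4,"linear":[0,0,0],"rotation":[0,0,40]},{"grip":4,"linear":[0,0,0],"rotation":[0,0,40]}]'; python3 - <<'E'
from h import *
import cv2
s=status.get_obs();print(s['q'],s['torque'],s['wrist_force'],s['eef_rot'])
im=cams.camera('wrist')[:,:,::-1];cv2.imwrite('pics/w12.png',im)
E
```

```text
time_s: 10.85
eef_pos: [0.5803, 0.186, 0.111]
eef_rot: [0.002, 0.735, 0.678, 0.0]
wrist_force: [-1.1, -5.5, 6.8]
opening: 0.594
[ 0.11698839  0.38283204  1.61284165 -0.00277351  1.14321612  0.19918431] [-1.00259429e+00  7.50335110e-04  1.60316745e-02] [-1.07285752 -5.4798435   6.7555133 ] [1.81552231e-03 7.35172369e-01 6.77877693e-01 3.52962222e-04]
```

View pics/w12.png

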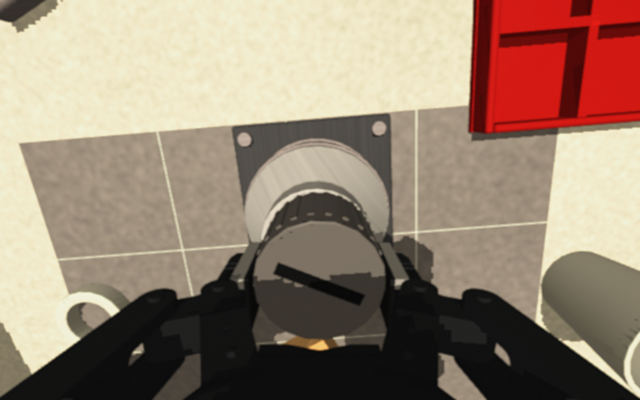

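```bash
python3 -m handwheel '[{"grip":4,"linear":[0,0,0],"rotation":[0,0,5]},{"grip":4,"linear":[0,0,0],"rotation":[0,0,10]},{"grip":4,"linear":[0,0,0],"rotation":[0,0,15]},{"grip":4,"linear":[0,0,0],"rotation":[0,0,20]},{"grip":4,"linear":[0,0,0],"rotation":[0,0,26]},{"grip":4,"linear":[0,0,0],"rotation":[0,0,32]},{"grip":4,"linear":[0,0,0],"rotation":[0,0,38]},{"grip":4,"linear":[0,0,0],"rotation":[0,0,44]},{"grip":4,"linear":[0,0,0],"rotation":[0,0,50]},{"grip":4,"linear":[0,0,0],"rotation":[0,0,56]},{"grip":4,"linear":[0,0,0],"rotation":[0,0,60]},{"grip":4,"linear":[0,0,0],"rotation":[0,0,60]}]'; python3 - <<'E'
from h import *
import cv2
s=status.get_obs();print(s['q'],s['torque'],s['wrist_force'],s['eef_rot'])
im=cams.camera('wrist')[:,:,::-1];cv2.imwrite('pics/w13.png',im)
E
```

```text
time_s: 11.9
eef_pos: [0.5773, 0.1862, 0.111]
eef_rot: [0.001, 0.975, 0.22, -0.002]
wrist_force: [-12.7, -5.1, 16.2]
opening: 0.597
[ 0.11776609  0.38139964  1.61485659 -0.00229847  1.14940261  1.24561864] [-1.1780251   1.90241318 -0.1131399 ] [-12.72353969  -5.06564419  16.2158203 ] [ 8.31646982e-04  9.75468795e-01  2.20125871e-01 -2.13063229e-03]
```

View pics/w13.png

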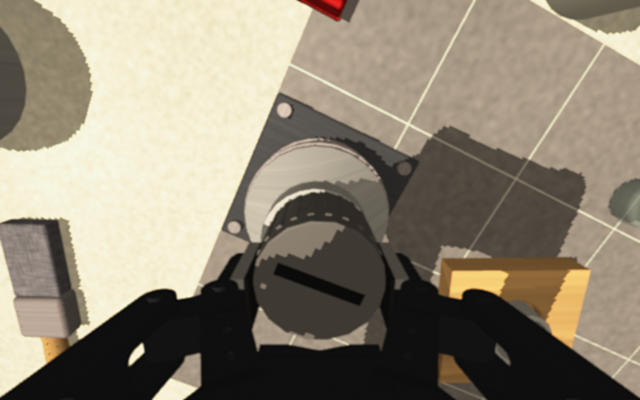

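```bash
python3 -m handwheel '[{"grip":4,"linear":[-0.15,0,-0.1],"rotation":[0,0,0]},{"grip":4,"linear":[-0.15,0,-0.3],"rotation":[0,0,0]},{"grip":4,"linear":[-0.15,0,-0.5],"rotation":[0,0,0]},{"grip":4,"linear":[-0.15,0,-0.5],"rotation":[0,0,0]}]'
```

```text
time_s: 12.28
eef_pos: [0.577, 0.1868, 0.1142]
eef_rot: [-0.0, 0.975, 0.222, -0.001]
wrist_force: [-4.1, 0.2, 0.9]
opening: 0.593
```

```bash
python3 -m handwheel '[{"grip":4,"linear":[0,0,-0.7],"rotation":[0,0,0]},{"grip":4,"linear":[0,0,-1.4],"rotation":[0,0,0]},{"grip":4,"linear":[0,0,-2.1],"rotation":[0,0,0]},{"grip":4,"linear":[0,0,-3],"rotation":[0,0,0]},{"grip":4,"linear":[0,0,-4],"rotation":[0,0,0]},{"grip":4,"linear":[0,0,-6],"rotation":[0,0,0]},{"grip":4,"linear":[0,0,-8],"rotation":[0,0,0]},{"grip":4,"linear":[0,0,-9.5],"rotation":[0,0,0]},{"grip":4,"linear":[0,0,-9.5],"rotation":[0,0,0]},{"grip":4,"linear":[0,0,-9.5],"rotation":[0,0,0]},{"grip":4,"linear":[0,0,-9.5],"rotation":[0,0,0]}]'
python3 - <<'E'
from h import *
import cv2
im=cams.camera('wrist')[:,:,::-1];cv2.imwrite('pics/w14.png',im)
im=cams.camera('scene')[:,:,::-1];cv2.imwrite('pics/s14.png',im);cv2.imwrite('pics/s14c.png',cv2.resize(im[120:270,270:430],None,fx=4,fy=4,interpolation=3))
s=status.get_obs();print(s['eef_pos'],s['wrist_force'],s['opening'])
E
```

```text
time_s: 13.2
eef_pos: [0.5773, 0.1867, 0.2088]
eef_rot: [-0.0, 0.975, 0.222, -0.0]
wrist_force: [0.4, -0.7, -0.2]
opening: 0.593
[0.57681608 0.18664186 0.20793202] [ 0.01968868 -0.26988041 -1.02401679] 0.5935068020370597
```

View pics/w14.png

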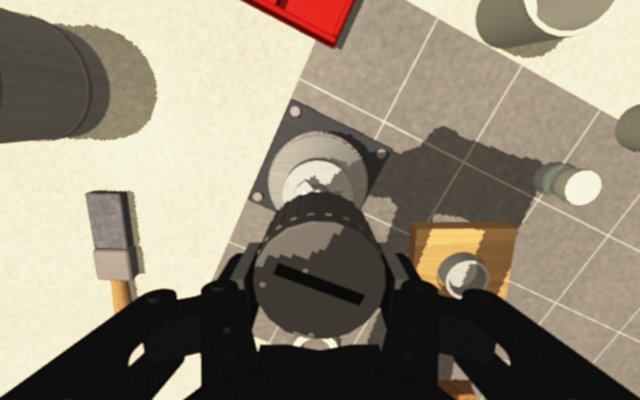

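View pics/s14c.png

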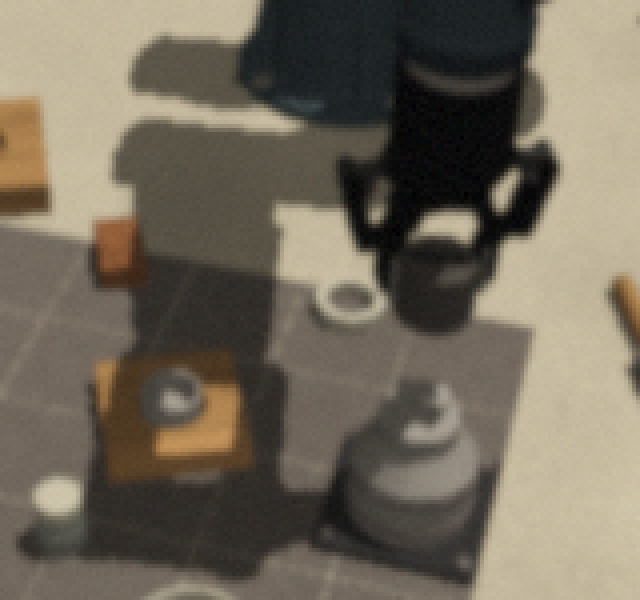

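```bash
python3 -m handwheel '[{"grip":4,"linear":[0,0,-0.25],"rotation":[0,0,0]},{"grip":4,"linear":[0,0,-0.25],"rotation":[0,0,0]},{"grip":4,"linear":[0,0,-0.25],"rotation":[0,0,0]},{"grip":4,"linear":[0,0,-0.25],"rotation":[0,0,0]},{"grip":4,"linear":[0,0,-0.25],"rotation":[0,0,0]},{"grip":4,"linear":[0,0,-0.25],"rotation":[0,0,0]}]'
python3 - <<'E'
from h import *
import cv2
im=cams.camera('top')[:,:,::-1];cv2.imwrite('pics/t15.png',im)
s=status.get_obs();print(s['eef_pos'],s['wrist_force'],s['opening'])
E
```

```text
time_s: 13.8
eef_pos: [0.5776, 0.1867, 0.2117]
eef_rot: [-0.0, 0.975, 0.222, -0.0]
wrist_force: [-0.4, 1.1, -1.4]
opening: 0.597
[0.57754428 0.18675168 0.21170778] [-0.05972213  0.13622007 -0.07921448] 0.5923864573767107
```

View pics/t15.png

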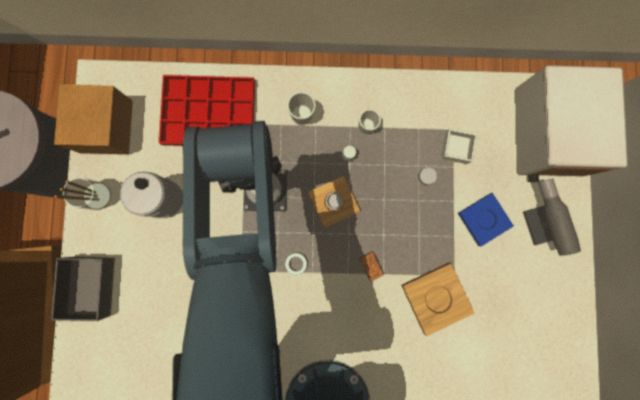

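```bash
python3 -c "
from bench import ctrl
print(ctrl.hand_in())"
```

```text
the job is handed in; nothing more can be done
None
```

The job is handed in at about 14 s: a cup stands in the levelling block's pocket and the gripper is holding the hardener cap about 10 cm above where it stood.

- **Cup:** I used the cup that was already open side up and set it in the pocket of the smaller of the two wooden blocks, then let go. Afterwards its rim measured 48.8 mm across at 40 mm height, the height of a cup fully home. It was centred on the pocket to within 1 mm.
- **Cap:** Counter-clockwise from above it stopped after about 13° at 1.2 N·m, and the fingers slipped about 6° on it. Clockwise it turned freely, so the thread is left-handed. I turned it to about 87° past its starting position and lifted it.
- **Last check:** The tool had risen 100.7 mm since gripping the cap, the cap showed no slip in the gripper, and the last pictures show the bare neck and the cup still in the pocket. The beakers, moulds, brush and other things I could see had not moved; in the last overhead picture the arm hid part of the table near the canister and brush, and the wrist picture just before it still showed the brush.

**Disagreements:**
- The scene and top cameras differed by 6–9 mm, so I relied on the wrist camera.
- Near the end of the turn there was a side force of about 13 N and an upward force of about 16 N; both went away when I recentred and lifted.

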